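# Push the blue power pack into the third gap of the charging rack

### The arm

A 6-joint arm with a two-finger parallel gripper is mounted at the origin on a cart in front of the work surface, level with it; the furniture and walls round the work are solid. World frame = base frame: x ahead of the robot, y to its left, z up, the work surface at z = 0. Lengths are in m, angles in rad, forces in N, time in s.
With the tool pointing down it reaches from about 0.275 to 0.725 m from the base axis. Payload 15.9 kg.
Tool frame: the origin (TCP) lies midway between the tips of the shut fingers; the grasp point (between the pads) lies 19 mm behind it; y points along the fingers, z is the direction in which the jaws open and shut, and the axes are right-handed (so a half turn about y gives the same grasp; the last joint's range is limited). The gripper opens to 85 mm and grips with 20 to 120 N. Pads are 22 mm wide; open, the fingers measure 114 mm over their backs; the gripper's body (76 mm by 85 mm) begins 54 mm behind the grasp point. The pads swing forward as they close: fully open they stand 13 mm farther back than shut.
Start: joints at [1.186, 0.213, -0.034, 1.323, 0, 1.571], TCP at [0.188, 0.463, 0.231] pointing down, gripper open.
Joint ranges: [-2.98, 2.98], [-0.74, 1.72], [-1.14, 1.35], [-2.1, 2.04], [-1.57, 1.44], [-3.14, 3.14]. Speed limits (rad/s): [1.89, 1.89, 2.39, 2.57, 3.14, 3.14].

### API

Orientations are given as a 3x3 rotation matrix whose columns are the frame's x, y, z axes.
In Python, from bench import env gives the robot as it stands.
- The arm moves only by the tool carry_out, never from a script. Its argument "increments" is one flat list of numbers, 6 for each row, row after row: the shift along the tool's x, y, z in m, then the turn, a rotation vector about the tool's x, y, z in rad. In form: [tx, ty, tz, rx, ry, rz, tx, ty, tz, rx, ry, rz, ...]. A call has 1 to 20 rows; each row is the pose to reach, as a shift and turn from the pose measured when the call began, along the tool's axes at that moment; what a row does not reach only later rows make up. A row lasts 1/8 s, in which the tool goes at most 62.5 mm and 10.7 degrees, less where a joint would pass 70% of its speed; a pose out of reach is approached as far as the arm can. A call with a gripper value outside its range is refused whole. "fingers" is the finger opening in m, from 0 to 0.0854, set as the call begins (left out, the last holds). The fingers move at their own pace and stop on an object; "squeeze" is the grip in N (left out, the last holds). Time passes only in rows, so rows that repeat a pose let the fingers close. It gives the time, the measured TCP pose, the force and the opening at its end, in the units of the state.
- env.read_state(): the state, without advancing time (a new reading comes with each control period).
- env.snapshot(name): name is "scene" or "side" or "wrist"; returns the picture (420x560x3 uint8, red, green, blue); there is no depth.
- env.calibration(name): a dict with "vertical_fov" (degrees; the focal length in pixels is half the picture's height over the tangent of half this angle, whatever the lens; pixels are square), "cx", "cy" (the principal point, pixels), "R" (3x3) and "t" (3): a world point X has camera coordinates R X + t. Camera axes: x right, y down, z forward; pixel columns grow to the right and rows downward; lengths in m; the calibration is good to about 2 mm. A picture is of the moment at which its call begins: read the wrist's pose just before it. calibration takes no time and is no camera call; for the wrist camera it gives the pose at the moment of the call.
- env.job_done(): hands the job in, once; it reports no verdict.
Trained networks look in the newest picture that a camera, given by its name, has taken for a name from the list of things; names that differ only in an ending like _2 or _b are one class to them, and where a whole thing is asked for, a point or a joint stands for the part that bears it (a point fixed in the world has none). Each returns a list of dicts, best first, with "conf" (0 to 1); they miss things now and then, are a little off and sometimes report something else, mostly with a low value. They report only what shows in the picture. A call takes as long as a camera call.
- env.cut_out(target, camera): "mask" (420x560 bool, what is visible of it) and "rect" ([centre column, centre row, width, height] in pixels, round what is visible of it).
The state is a dict: "time_s": time; "joint_positions": joint angles; "qvel": joint speeds; "joint_efforts": joint torques, N m; "eef_pos": TCP position; "tool_rot": TCP orientation; "ft_force": force on the tool from outside, world axes, zero at the start; "ft_torque": the same for the moment, N m; "grip_width": finger opening in m.
Only numpy, scipy, OpenCV 4.12 (cv2) and the standard library are available. Lean on these libraries where they do the work, as an engineer would, in place of code of your own. Each camera call takes 0.05 s, during which the arm holds its last target.

### The job

The blue power pack stands on the front ledge of the charging rack. With a fingertip, slide it along the rail, counting the gaps from the orange end of the rack (filled gaps count too), and push it into the third gap until it clicks fully home. Do not pick it up or tip it, do not push it into any other gap, and leave the black packs and the other things on the desk where they are.

Things in the scene. Friction and masses are not known exactly. Their poses are not given: they have to be found in the camera images.
- rack: Charging rack fixed to the desk: grey base, white dividers, 160 mm deep (x, pointing away from the robot into the gaps), 316 mm wide (y, to the left). Origin: on its underside, half-way along y, 84 mm behind its front edge. In front a ledge with a rail, behind it six gaps side by side, open to the front and above, 42 mm wide, centres at y = +125, +75, +25, -25, -75, -125 mm. All rack numbers below are in this frame.
- rail_mid (a point): Middle of the top of the aluminium rail, a 6 mm thick lip along the front edge of the ledge (x = -84 to -78 mm), its top 12 mm above the desk. Beware: a wall shelf (underside 475 mm above the desk) begins 0.61 m ahead of the robot base and runs over the back of the rack, so come in from the front and stay low.
- ledge_mid (a point): Middle of the flat, smooth ledge on which packs slide easily (friction about 0.25): x = -78 to -8 mm, 6 mm above the desk, open at both ends, between the rail and the divider noses.
- gap_left_mouth (a point): Floor of the mouth of the leftmost gap (x = -8 mm, y = +125 mm). Dividers between gaps are 8 mm thick, tops 24 mm above the desk, with tapered noses from x = -8 mm to full thickness at +6 mm. A sprung steel leaf in each gap's left wall presses 1 to 3 N on a pack's side, so it takes a few N to push in, and snaps into its side notch when the pack is home.
- back_stop (a point): Middle of the stop at the back of the gaps (x = +61 mm), the front of a white housing whose top is 44 mm above the desk. A pack is home when it is against the stop: its centre at x = 28 mm, its front face at x = -5 mm, 3 mm behind the tips of the divider noses. Caught by the leaf, it stays there when let go.
- orange_end: Orange end panel of the rack, 12 mm thick, 81 mm deep, top 44 mm above the desk: the outer wall of the gap beside it, which is gap one. It is at the left or the right end (x = 34.5, y = +152 or -152 mm); a grey panel of the same shape is at the other end. Origin: centre of its underside, axes as the rack.
- blue_pack_center (a point): Centre of the blue power pack (half-way up, 13 mm above its underside). The pack is 39 mm wide (its y), 66 mm long (its x), 26 mm tall, about 0.18 kg, with a notch (20 mm long, 5 mm deep) in each long side. It lies loose on the ledge, 2 mm from rail and noses, its x along the rack's x, in front of the left or right half of the gaps.
- waiting_pack_center (a point): Centre of a black power pack of the same size, loose on the other half of the ledge; to be left there.
- seated_pack_a_center (a point): Centre of a black power pack of the same size, seated in the leftmost gap (rack y = +125 mm); to be left there.
- seated_pack_b_center (a point): Centre of a black power pack of the same size, seated in the gap at rack y = -75 mm; to be left there.
- keyboard: Black keyboard, 129 x 299 x 17 mm, at the left edge of the desk; origin centre of its underside.
- mouse: Black mouse, 104 x 66 x 37 mm, back left; origin centre of its underside.
- mug: Dark blue mug, 95 mm tall, about 92 x 127 mm with its handle, right of the rack; origin centre of its underside.
- note_block: Yellow block of sticky notes, 77 x 77 x 24 mm, front right; origin centre of its underside.
- stapler: Blue stapler, 34 x 141 x 46 mm, front right; origin centre of its underside.
- tape_roll: Roll of clear tape, 93 mm across, 48 mm tall, lying flat behind the rack; origin centre of its underside.
- pencil: Blue pencil, 7 x 156 x 7 mm, front right; origin centre of its underside.
- blue_pack: The same blue power pack; origin at the centre of its underside, x along its length (pointing towards the gaps), y across it, z up.

How it is judged:
On the way:
1. the blue pack stands on the ledge, in front of the third gap from the orange end (within 10 mm) (((y of orange_end in the frame of rack above 0 m and y of blue_pack_center in the frame of rack between 0.015 and 0.035 m) or (y of orange_end in the frame of rack below 0 m and y of blue_pack_center in the frame of rack between -0.035 and -0.015 m)) and x of blue_pack_center in the frame of rack below -0.03 m), for 0.05 s.
At the end, for the whole second after the job is handed in: The blue pack is in the third gap counted from the orange end, within 6 mm of the gap's middle, pushed in to within 4.5 mm of fully home, straight (0.12 rad) and flat, at rest; every other thing is within 20 mm of where it was (((y of orange_end in the frame of rack above 0 m and y of blue_pack_center in the frame of rack between 0.019 and 0.031 m) or (y of orange_end in the frame of rack below 0 m and y of blue_pack_center in the frame of rack between -0.031 and -0.019 m)) and x of blue_pack_center in the frame of rack between 0.0235 and 0.032 m and angle between the x axis of blue_pack and the x axis of rack, either way round below 0.12 rad and angle between blue_pack_center's own z axis and vertical below 0.1 rad and height (world z) of blue_pack_center below 0.024 m and linear speed of blue_pack below 0.01 m/s and not (distance of any of waiting_pack_center, seated_pack_a_center, seated_pack_b_center, keyboard, mouse, mug, note_block, stapler, tape_roll, pencil from where it was at the start of the episode above 0.02 m)); the robot touches nothing.
It fails at once if the blue pack is lifted more than 10 mm or tipped by more than 0.3 rad (height (world z) of blue_pack_center above 0.03 m or angle between blue_pack_center's own z axis and vertical above 0.3 rad).
It fails at once if the blue pack is pushed 20 mm or more into another gap (x of blue_pack_center in the frame of rack above -0.021 m and not ((y of orange_end in the frame of rack above 0 m and y of blue_pack_center in the frame of rack between 0.003 and 0.047 m) or (y of orange_end in the frame of rack below 0 m and y of blue_pack_center in the frame of rack between -0.047 and -0.003 m))).
It fails at once if a black pack or another thing on the desk is moved by more than 20 mm (distance of any of waiting_pack_center, seated_pack_a_center, seated_pack_b_center, keyboard, mouse, mug, note_block, stapler, tape_roll, pencil from where it was at the start of the episode above 0.02 m).
It also fails if it takes over 45 s, if anything falls off the work surface, if the arm or the gripper's body presses on something with over 40 N, if the wrist force passes 120 N, or if a joint passes its speed limit or range.

## Working session

There is one attempt and no reset: what is moved stays moved. The work goes in short steps, Python scripts to look and compute and a tool call to move; the robot and the scene stay as the last step left them, time stands still between calls to the robot, and variables do not carry over. Pictures are saved under pics/ and viewed, and the job is handed in when it is done.

Besides the shell and the picture viewer there is one more tool, called after ">>>" in YAML: its name, and indented under it one key for each argument. carry_out: Moves the arm, as the interface text tells. Its arguments: {"type":"object","properties":{"increments":{"type":"array","items":{"type":"number"}},"fingers":{"type":"number"},"squeeze":{"type":"number"}},"required":["increments"]}

```bash
ls; mkdir -p pics; python3 - <<'E'
from bench import env
import cv2
for n in ["scene","side","wrist"]:
    im=env.snapshot(n); cv2.imwrite(f"pics/a_{n}.png",im[:,:,::-1])
    c=env.calibration(n); print(n,c)
s=env.read_state(); print(s)
E
```

```text
pics
scene {'vertical_fov': 44.465276858566384, 'cx': 275.672694076524, 'cy': 203.97127835132062, 'R': array([[-0.99855224,  0.0525343 , -0.01155764],
       [ 0.05038854,  0.8383497 , -0.54279902],
       [-0.01882622, -0.54259555, -0.83978309]]), 't': array([0.49683552, 0.01909432, 1.59783669])}
side {'vertical_fov': 49.034595747024454, 'cx': 275.2094653833741, 'cy': 213.114043178836, 'R': array([[-0.99985822, -0.00498586,  0.01608331],
       [-0.01311528,  0.82963246, -0.55815586],
       [-0.01056035, -0.55828766, -0.82958023]]), 't': array([0.51273627, 0.06862058, 1.49979012])}
wrist {'vertical_fov': 58.68580477618493, 'cx': 281.0185331151121, 'cy': 206.71010543920187, 'R': array([[ 3.76639786e-01,  9.26359616e-01, -5.77976555e-04],
       [ 8.79771215e-01, -3.57502336e-01,  3.13360318e-01],
       [ 2.90077715e-01, -1.18532450e-01, -9.49634128e-01]]), 't': array([-0.50003211, -0.04078587,  0.38048717])}
{'time_s': 0.15, 'joint_positions': array([ 1.18601097e+00,  2.13260512e-01, -3.49051753e-02,  1.32350843e+00,
        5.41281503e-06,  1.57082397e+00]), 'qvel': array([ 1.27924493e-03, -9.42685976e-04,  2.04721108e-03,  9.39938476e-05,
        1.37244197e-03,  1.20302379e-03]), 'joint_efforts': array([-5.75635113e-04, -6.86408401e+01,  4.87245512e+01,  1.31310817e-02,
        7.39771870e-07, -1.65974728e-05]), 'eef_pos': array([0.1875775 , 0.46319073, 0.23092504]), 'tool_rot': array([[ 9.26868646e-01, -3.34502965e-04,  3.75385669e-01],
       [-3.75385818e-01, -8.11569721e-04,  9.26868291e-01],
       [-5.38854904e-06, -9.99999615e-01, -8.77786198e-04]]), 'ft_force': array([-0.44770042, -0.28809686, -0.02898412]), 'ft_torque': array([0.04815363, 0.02109995, 0.01594272]), 'grip_width': 0.08553428197165738}
```

View pics/a_scene.png

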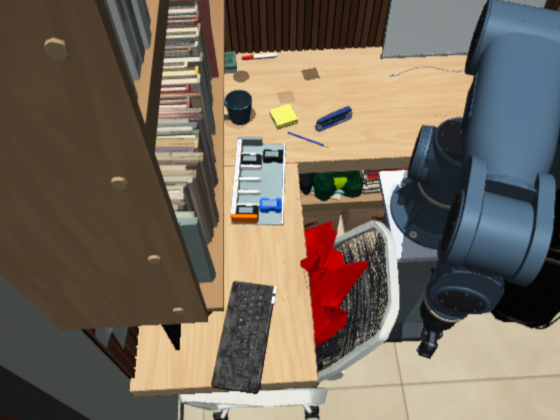

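View pics/a_side.png

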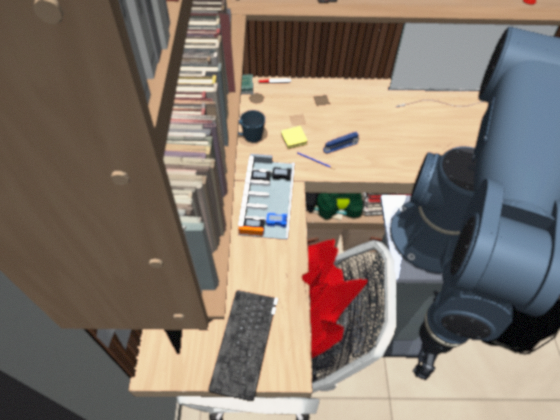

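View pics/a_wrist.png

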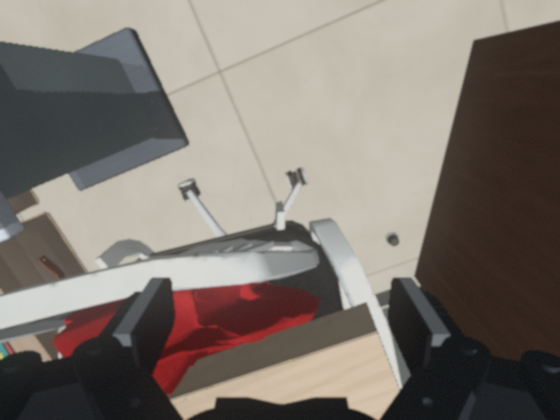

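The rack sits at about (258,180) in the scene view. The orange panel is at its lower end, around (244,213), which is the robot's left (+y). The blue pack is at (270,205) and the waiting pack at (272,156). The third gap is therefore at rack y = +25 mm.

```bash
python3 - <<'E'
from bench import env
import cv2,numpy as np
out={}
for n in ["scene","side"]:
    im=env.snapshot(n)
    r=(215,125,85,110) if n=="scene" else (225,143,85,110)
    x,y,w,h=r
    cv2.imwrite(f"pics/b_{n}.png",cv2.resize(im[y:y+h,x:x+w,::-1],None,fx=5,fy=5,interpolation=cv2.INTER_CUBIC))
    for t in ["rack","orange_end","blue_pack","waiting_pack_center"]:
        d=env.cut_out(t,n)
        for q in d:
            m=q["mask"]; ys,xs=np.nonzero(m)
            print(n,t,round(q["conf"],2),np.round(q["rect"],1),len(xs),(xs.mean().round(2),ys.mean().round(2)) if len(xs) else None)
            out[f"{n}_{t}_{d.index(q) if 0 else len(out)}"]=m
np.savez("masks.npz",**out); print(list(out))
E
```

```text
scene rack 0.88 [259.4 181.9  54.9  85.7] 3113 (np.float64(258.93), np.float64(182.99))
scene orange_end 0.65 [247.2 210.1  16.2  10.6] 176 (np.float64(247.11), np.float64(209.15))
scene orange_end 0.49 [272.4 205.8  24.1  13.4] 272 (np.float64(269.99), np.float64(204.59))
scene orange_end 0.47 [244.4 218.1  20.9   4.2] 169 (np.float64(244.34), np.float64(218.02))
scene orange_end 0.27 [260.7 183.4  52.2  82.8] 2941 (np.float64(258.85), np.float64(182.56))
scene blue_pack 0.75 [269.8 206.4  23.   16.2] 297 (np.float64(270.45), np.float64(204.65))
scene blue_pack 0.34 [243.2 337.4  69.3 111.5] 5119 (np.float64(244.16), np.float64(337.11))
scene waiting_pack_center 0.53 [272.7 155.5  23.2  18.6] 252 (np.float64(272.21), np.float64(155.25))
scene waiting_pack_center 0.31 [332.  120.8  35.7  28.3] 480 (np.float64(333.58), np.float64(117.76))
side rack 0.83 [268.4 199.7  56.3  81.4] 2487 (np.float64(267.34), np.float64(198.14))
side orange_end 0.73 [253.3 229.7  26.8  11.7] 202 (np.float64(250.42), np.float64(230.9))
side blue_pack 0.71 [277.6 219.1  18.5   9.1] 233 (np.float64(277.03), np.float64(219.84))
side waiting_pack_center 0.64 [281.3 175.9  16.4  12.9] 240 (np.float64(281.9), np.float64(174.15))
side waiting_pack_center 0.48 [254.9 221.6  17.9  12.8] 160 (np.float64(254.65), np.float64(222.89))
['scene_rack_0', 'scene_orange_end_1', 'scene_orange_end_2', 'scene_orange_end_3', 'scene_orange_end_4', 'scene_blue_pack_5', 'scene_blue_pack_6', 'scene_waiting_pack_center_7', 'scene_waiting_pack_center_8', 'side_rack_9', 'side_orange_end_10', 'side_blue_pack_11', 'side_waiting_pack_center_12', 'side_waiting_pack_center_13']
```

```bash
python3 -c "
import cv2,numpy as np
a=cv2.imread('pics/b_scene.png');b=cv2.imread('pics/b_side.png');cv2.imwrite('pics/b2.png',cv2.resize(np.hstack([a,b]),(800,518)))"
```

```text
(no output)
```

View pics/b2.png

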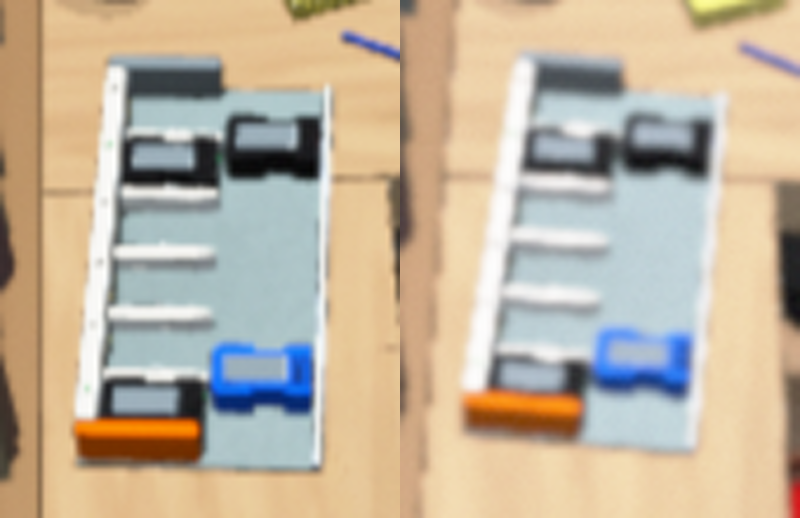

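```bash
cat > h.py <<'E'
import numpy as np
from scipy.optimize import least_squares
def proj(c,P):
    f=210/np.tan(np.radians(c["vertical_fov"])/2)
    q=np.asarray(P)@c["R"].T+c["t"]
    return np.c_[c["cx"]+f*q[:,0]/q[:,2],c["cy"]+f*q[:,1]/q[:,2]]
def ray(c,uv,z):
    f=210/np.tan(np.radians(c["vertical_fov"])/2)
    d=c["R"].T@np.array([(uv[0]-c["cx"])/f,(uv[1]-c["cy"])/f,1]); o=-c["R"].T@c["t"]
    return o+d*(z-o[2])/d[2]
def w(p,P):
    c,s=np.cos(p[2]),np.sin(p[2]); P=np.asarray(P,float)
    return np.c_[p[0]+c*P[:,0]-s*P[:,1],p[1]+s*P[:,0]+c*P[:,1],P[:,2]]
def fit(obs,p0):
    # obs: list of (calib, P Nx3, uv Nx2)
    f=lambda p: np.concatenate([(proj(c,w(p,P))-uv).ravel() for c,P,uv in obs])
    return least_squares(f,p0,loss="soft_l1")
E
python3 - <<'E'
from bench import env
from h import *
P=np.array([[-84,158,6],[-84,-158,12],[-6,158,44],[75,158,44],[75,-158,44],[-6,-158,44],[-8,50,24],[-8,0,24],[-8,-50,24]])/1000.
sc=np.array([[322,467],[328,87],[202,433],[77,433],[109,60],[221,60],[211,313],[214,252],[216,191]])
si=np.array([[695,449],[726,97],[583,405],[464,405],[519,57],[621,60],[601,296],[606,240],[612,183]])-[400,0]
sc=sc/4.706+[215,125]; si=si/4.706+[225,143]
a,b=env.calibration("scene"),env.calibration("side")
for obs in ([(a,P,sc)],[(b,P,si)],[(a,P,sc),(b,P,si)]):
    r=fit(obs,[.5,0.1,0]); print(r.x, np.round(r.fun.reshape(-1,2),1).tolist())
m=np.load("masks.npz")
p=r.x
for c,k in ((a,"scene_blue_pack_5"),(b,"side_blue_pack_11"),(a,"scene_waiting_pack_center_7"),(b,"side_waiting_pack_center_12")):
    ys,xs=np.nonzero(m[k]); g=ray(c,(xs.mean()+.0,ys.mean()),.026); d=g[:2]-p[:2]
    cs,s=np.cos(p[2]),np.sin(p[2]); print(k,g,"rack",cs*d[0]+s*d[1],-s*d[0]+cs*d[1])
print(w(p,[[-45,105,19]]))
E
```

```text
[ 0.54601839 -0.13663503 -0.07525698] [[0.4, 0.2], [0.4, -0.5], [-0.2, 0.6], [-0.6, 0.3], [-0.7, -1.4], [-0.3, -1.2], [0.2, 0.1], [0.2, 0.1], [0.4, 0.6]]
[ 0.54285382 -0.13566172 -0.07774587] [[0.4, 0.5], [-0.1, -1.4], [-0.1, 1.7], [-0.4, -0.3], [-0.7, -2.1], [0.5, -1.0], [-0.1, 0.4], [0.2, 0.2], [0.2, 0.5]]
[ 0.54447802 -0.13623567 -0.07626027] [[0.8, 0.3], [0.9, -0.4], [0.3, 0.7], [-0.1, 0.3], [-0.2, -1.4], [0.3, -1.1], [0.7, 0.2], [0.7, 0.2], [0.9, 0.6], [0.0, 0.3], [-0.7, -1.5], [-0.5, 1.5], [-0.9, -0.5], [-1.2, -2.2], [-0.0, -1.2], [-0.6, 0.3], [-0.3, 0.0], [-0.3, 0.4]]
scene_blue_pack_5 [ 0.5115779  -0.03418084  0.026     ] rack -0.04057969217662342 0.09925167517366734
side_blue_pack_11 [ 0.50750252 -0.03095445  0.026     ] rack -0.04488902902195209 0.10215819871047208
scene_waiting_pack_center_7 [ 0.49673368 -0.22693063  0.026     ] rack -0.04069585740506868 -0.09406883067524252
side_waiting_pack_center_12 [ 0.49113084 -0.22026993  0.026     ] rack -0.046789872396373965 -0.08785434618433971
[[-36.32516436 107.98697863  19.        ]]
```

```bash
cat >> h.py <<'E'
from scipy.spatial.transform import Rotation as Ro
def inc(s,pos,yaw):
    """shift (tool axes) and rotvec to reach TCP pos with tool z at heading yaw, tool down"""
    R=s["tool_rot"]; z=np.array([np.cos(yaw),np.sin(yaw),0]); y=np.array([0,0,-1.]); x=np.cross(y,z)
    T=np.c_[x,y,z]
    return np.round(R.T@(np.array(pos)-s["eef_pos"]),4), np.round(Ro.from_matrix(R.T@T).as_rotvec(),4)
E
python3 - <<'E'
from bench import env
from h import *
s=env.read_state(); c=env.calibration("wrist")
o=-c["R"].T@c["t"]; print("cam in tool",s["tool_rot"].T@(o-s["eef_pos"]),"axes",s["tool_rot"].T@c["R"].T)
print(inc(s,[.44,-.06,.20],-0.076))
E
```

```text
cam in tool [-0.07982208 -0.14288144  0.00048796] axes [[ 1.33778056e-03  9.49628241e-01  3.13375836e-01]
 [-2.81422945e-04 -3.13375746e-01  9.49629171e-01]
 [ 9.99999066e-01 -1.35858659e-03 -1.51980804e-04]]
(array([ 0.4304,  0.0313, -0.3904]), array([0.   , 1.262, 0.   ]))
```

>>> carry_out:
  increments: [0.036,0.003,-0.033,0,0.105,0,0.072,0.005,-0.065,0,0.21,0,0.108,0.008,-0.098,0,0.315,0,0.143,0.01,-0.13,0,0.42,0,0.179,0.013,-0.163,0,0.526,0,0.215,0.016,-0.195,0,0.631,0,0.251,0.018,-0.228,0,0.736,0,0.287,0.021,-0.26,0,0.841,0,0.323,0.023,-0.293,0,0.946,0,0.359,0.026,-0.325,0,1.052,0,0.395,0.029,-0.358,0,1.157,0,0.43,0.031,-0.39,0,1.262,0,0.43,0.031,-0.39,0,1.262,0,0.43,0.031,-0.39,0,1.262,0]
  fingers: 0
  squeeze: 40

```text
time_s: 2.4
eef_pos: [0.4396, -0.0593, 0.2002]
tool_rot: [[-0.076, -0.0, 0.997], [-0.997, 0.0, -0.076], [-0.0, -1.0, -0.0]]
ft_force: [-0.0, 0.3, 0.5]
grip_width: 0.0003
```

```bash
python3 - <<'E'
from bench import env
from h import *
import cv2,pickle
s=env.read_state(); c=env.calibration("wrist"); im=env.snapshot("wrist")
cv2.imwrite("pics/c_wrist.png",cv2.resize(im[:,:,::-1],(800,600),interpolation=cv2.INTER_CUBIC)); pickle.dump((s,c),open("c.pkl","wb"))
print(s["eef_pos"],s["tool_rot"],s["ft_force"],s["grip_width"],s["qvel"],s["joint_positions"])
E
```

```text
[ 0.43956162 -0.05927578  0.20022653] [[-7.56616416e-02 -4.19554050e-04  9.97133461e-01]
 [-9.97133520e-01  2.76638441e-04 -7.56615296e-02]
 [-2.44101345e-04 -9.99999874e-01 -4.39282325e-04]] [-0.03189698  0.31723004  0.50490486] 0.00029338549341774667 [ 0.02263118 -0.01104446 -0.00761902  0.00030102 -0.00038453  0.00055471] [-1.34198530e-01  1.06321386e-01 -2.40476768e-01  1.22445097e+00
  2.18016463e-04  1.51233171e+00]
```

View pics/c_wrist.png

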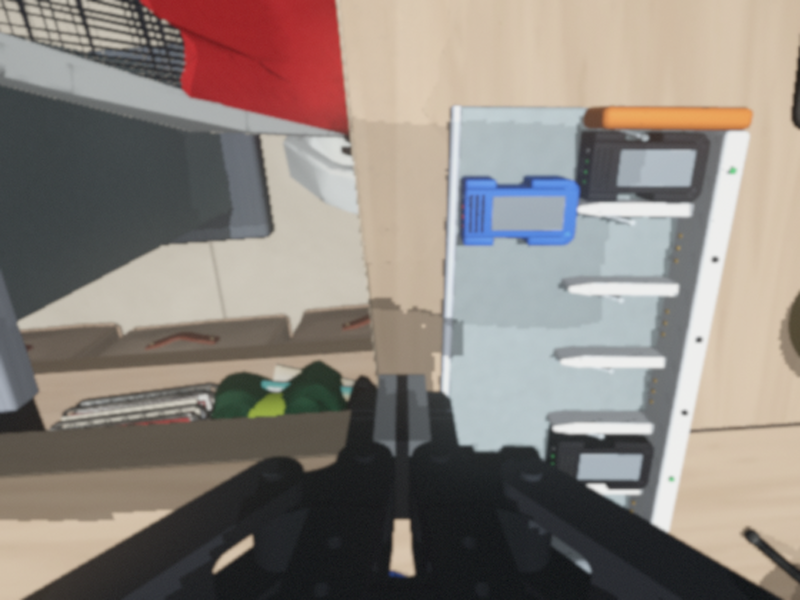

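```bash
python3 - <<'E'
from h import *
import pickle
s,c=pickle.load(open("c.pkl","rb")); k=.7
P=np.array([[-84,158,12],[-8,100,24],[-8,50,24],[-8,0,24],[61,100,24],[61,50,24],[61,0,24],[61,-50,24],[75,158,44],[-84,40,12]])/1000.
uv=np.array([[453,106],[578,208],[563,288],[556,356],[692,210],[679,290],[665,361],[653,429],[751,109],[446,285]])*k
r=fit([(c,P[:-1],uv[:-1])],[.545,-.136,-.076]); print(r.x,np.round(r.fun.reshape(-1,2),1).tolist())
p=r.x
for q in [(463,178),(578,180),(576,244),(463,244),(463,211),(577,211),(520,178),(520,244)]:
    g=ray(c,np.array(q)*k,.032); d=g[:2]-p[:2]; cs,sn=np.cos(p[2]),np.sin(p[2]); print(q,g[:2].round(4),"rack",np.round([cs*d[0]+sn*d[1],-sn*d[0]+cs*d[1]],4))
# fingertip check
print(proj(c,[s["eef_pos"]])/k)
for z in(0.,):
  T=s["tool_rot"]
  for zz in(-.0145,.0145): print(proj(c,[s["eef_pos"]+T@np.array([0.011,0,zz]),s["eef_pos"]+T@np.array([-0.011,0,zz])])/k)
E
```

```text
[ 0.54611249 -0.13776309 -0.08809253] [[-0.9, -0.8], [-0.9, 0.5], [3.2, 0.4], [2.4, 3.6], [-0.0, 0.0], [-1.1, -0.2], [-0.5, 0.9], [-0.5, -0.3], [4.8, -1.6]]
(463, 178) [ 0.4791 -0.0133] rack [-0.0777  0.1181]
(578, 180) [ 0.5448 -0.0195] rack [-0.0118  0.1177]
(576, 244) [ 0.5445 -0.057 ] rack [-0.0087  0.0803]
(463, 244) [ 0.4775 -0.0518] rack [-0.0759  0.0796]
(463, 211) [ 0.4783 -0.0322] rack [-0.0768  0.0992]
(577, 211) [ 0.5446 -0.0373] rack [-0.0103  0.0999]
(520, 178) [ 0.5116 -0.0158] rack [-0.0451  0.1185]
(520, 244) [ 0.5113 -0.0544] rack [-0.042   0.0799]
[[399.16213339 401.15980082]]
[[352.19524532 432.91381938]
 [349.93884352 368.14770793]]
[[446.32529713 432.79024946]
 [448.18468147 368.01596342]]
```

```bash
python3 - <<'E'
import cv2
im=cv2.imread("pics/c_wrist.png")
cv2.imwrite("pics/c2.png",cv2.resize(im[90:460,430:760],None,fx=1.6,fy=1.6,interpolation=cv2.INTER_CUBIC))
E
```

```text
(no output)
```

View pics/c2.png

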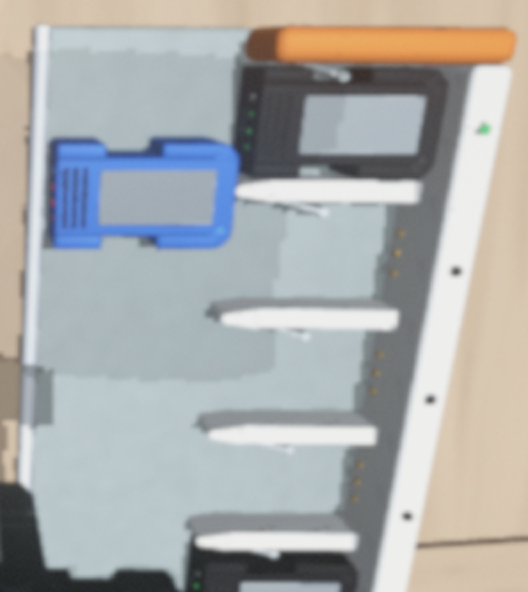

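```bash
python3 - <<'E'
from h import *
import pickle
s,c=pickle.load(open("c.pkl","rb")); k=.7
P=np.array([[-84,158,12],[-8,50,24],[-8,0,24],[-8,-50,24],[61,100,24],[61,50,24],[61,0,24],[61,-50,24]])/1000.
u=np.array([[37,27],[217,317],[204,434],[193,541],[421,191],[398,319],[376,435],[357,541]])
uv=(u/1.6+[430,90])*k
# with free camera height error too
def f(q):
    return (proj(c,w(q[:3],P)+[0,0,q[3]])-uv).ravel()
for fr in (0,1):
    r=least_squares(lambda q:f([*q[:3],q[3]*fr]),[.545,-.136,-.076,0.]); p=r.x; print(p,np.round(r.fun.reshape(-1,2),1).tolist())
# rail line & housing edge headings
def wd(pt,z): return ray(c,(np.array(pt)/1.6+[430,90])*k,z)[:2]
for a,b,z in (((37,27),(20,485),.012),((421,191),(357,541),.024),((217,317),(193,541),.024),((217,317),(398,319),.024),((204,434),(376,435),.024),((193,541),(357,541),.024),((513,68),(409,590),.044)):
    A,B=wd(a,z),wd(b,z); d=B-A; print(A.round(4),B.round(4),"len",np.hypot(*d).round(4),"heading",np.arctan2(d[1],d[0]).round(4))
E
```

```text
[ 0.54616551 -0.13781321 -0.08783793  0.        ] [[-1.0, -1.4], [1.4, 0.3], [1.4, 0.0], [0.9, -0.3], [-0.8, 0.5], [-0.8, 0.3], [-0.4, 0.3], [-0.5, 0.4]]
[ 5.46274806e-01 -1.37915976e-01 -8.78744356e-02 -3.03517041e-04] [[-0.9, -1.2], [1.5, 0.3], [1.4, -0.0], [0.9, -0.4], [-0.9, 0.5], [-0.9, 0.3], [-0.5, 0.3], [-0.5, 0.3]]
[0.4771 0.0258] [ 0.461  -0.1612] len 0.1877 heading -1.657
[ 0.6163 -0.0432] [ 0.603  -0.1926] len 0.15 heading -1.6598
[ 0.5413 -0.0869] [ 0.5329 -0.1872] len 0.1006 heading -1.6539
[ 0.5413 -0.0869] [ 0.612  -0.0932] len 0.071 heading -0.0886
[ 0.5369 -0.137 ] [ 0.6073 -0.1429] len 0.0706 heading -0.0834
[ 0.5329 -0.1872] [ 0.603  -0.1926] len 0.0703 heading -0.077
[6.326e-01 1.000e-04] [ 0.6161 -0.2041] len 0.2048 heading -1.6515
```

The wrist view shows the blue pack at about (520,211), straight on the ledge at rack y of roughly +99 mm. The third gap is the one between the dividers at rows 287 and 357. The rack pose is close to (0.546, -0.137) with yaw -0.086. I'll open the fingers slightly to straddle the side notch and push from the left.

```bash
cat >> h.py <<'E'
RP=np.array([.546,-.1372,-.086])
def torack(P):
    P=np.asarray(P); d=P[:2]-RP[:2]; cs,sn=np.cos(RP[2]),np.sin(RP[2]); return np.array([cs*d[0]+sn*d[1],-sn*d[0]+cs*d[1],P[2]])
E
python3 - <<'E'
from bench import env
from h import *
s=env.read_state()
for q in ([-.0433,.155,.09],[-.0433,.155,.014]):
    print(w(RP,[q]),inc(s,w(RP,[q])[0],RP[2]))
E
```

```text
[[0.5161736  0.02094637 0.09      ]] (array([-0.0853,  0.1104,  0.0704]), array([ 0.0001,  0.0111, -0.0002]))
[[0.5161736  0.02094637 0.014     ]] (array([-0.0853,  0.1864,  0.0705]), array([ 0.0001,  0.0111, -0.0002]))
```

>>> carry_out:
  increments: [-0.03,0.02,0.024,0,0.004,0,-0.06,0.04,0.048,0,0.008,0,-0.0853,0.06,0.0705,0,0.011,0,-0.0853,0.09,0.0705,0,0.011,0,-0.0853,0.12,0.0705,0,0.011,0,-0.0853,0.12,0.0705,0,0.011,0]
  fingers: 0.03

```text
time_s: 3.2
eef_pos: [0.5144, 0.0219, 0.0791]
tool_rot: [[-0.084, -0.004, 0.996], [-0.996, 0.0, -0.084], [0.0, -1.0, -0.004]]
ft_force: [-0.3, 0.5, 0.4]
grip_width: 0.0301
```

```bash
python3 - <<'E'
from bench import env
from h import *
import cv2
s=env.read_state(); print(torack(s["eef_pos"]),inc(s,w(RP,[[-.0433,.155,.014]])[0],RP[2]),s["ft_force"],s["grip_width"])
im=env.snapshot("wrist")
cv2.imwrite("pics/d_wrist.png",cv2.resize(im[:,:,::-1],(800,600),interpolation=cv2.INTER_CUBIC))
E
```

```text
[-0.04516489  0.15584472  0.07909169] (array([0.0008, 0.0651, 0.0021]), array([0.0035, 0.0022, 0.0002])) [-0.27888177  0.51351524  0.37724836] 0.03005734965601648
```

View pics/d_wrist.png

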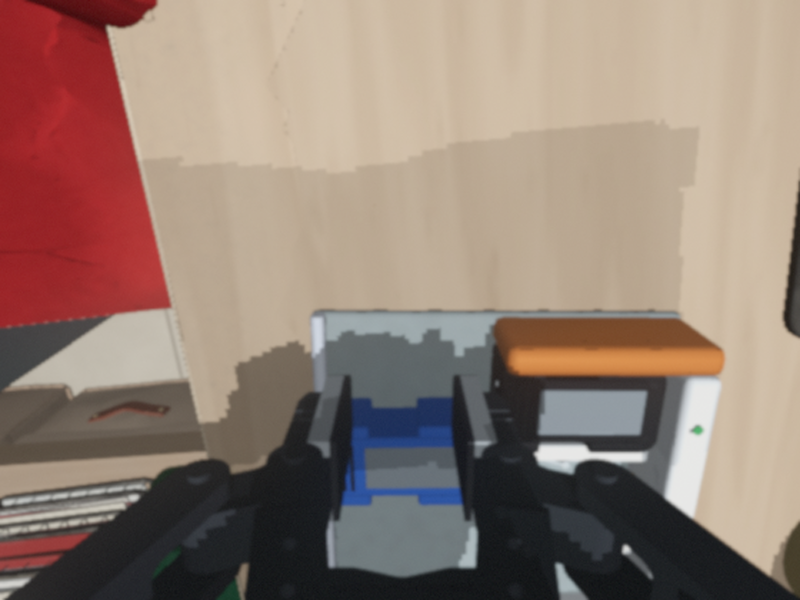

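>>> carry_out:
  increments: [0,0.015,0.002,0.003,0.002,0,0,0.03,0.002,0.003,0.002,0,0,0.04,0.002,0.003,0.002,0,0,0.048,0.002,0.003,0.002,0,0,0.055,0.002,0.003,0.002,0,0,0.061,0.002,0.003,0.002,0,0,0.061,0.002,0.003,0.002,0]

```text
time_s: 4.12
eef_pos: [0.5172, 0.0216, 0.0192]
tool_rot: [[-0.086, 0.001, 0.996], [-0.996, -0.0, -0.086], [-0.0, -1.0, 0.001]]
ft_force: [-0.1, 0.0, 0.6]
grip_width: 0.0298
```

```bash
python3 - <<'E'
from bench import env
from h import *
import cv2
s=env.read_state(); print(torack(s["eef_pos"]),inc(s,w(RP,[[-.0433,.0555,.018]])[0],RP[2]),s["ft_force"],s["grip_width"])
im=env.snapshot("wrist")
cv2.imwrite("pics/e_wrist.png",cv2.resize(im[:,:,::-1],(800,600),interpolation=cv2.INTER_CUBIC))
E
```

```text
[-0.0423618   0.15569086  0.0192483 ] (array([ 0.1002,  0.0012, -0.0009]), array([-0.0012, -0.0003, -0.    ])) [-0.07622035  0.0299078   0.64055767] 0.029845764677266032
```

View pics/e_wrist.png

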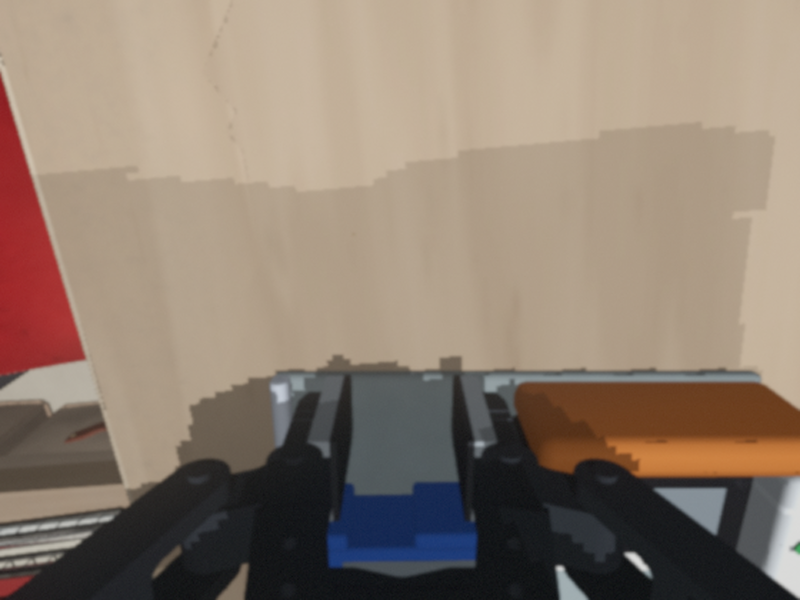

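>>> carry_out:
  increments: [0.012,0,0,0,0,0,0.02,0,0,0,0,0,0.025,0,-0.001,0,0,0,0.03,0,-0.001,0,0,0,0.035,0,-0.001,0,0,0,0.04,0,-0.001,0,0,0,0.045,0,-0.001,0,0,0,0.05,0,-0.001,0,0,0,0.055,0,-0.001,0,0,0,0.06,0,-0.001,0,0,0,0.065,0,-0.001,0,0,0,0.07,0,-0.001,0,0,0,0.075,0,-0.001,0,0,0,0.08,0,-0.001,0,0,0,0.084,0,-0.001,0,0,0,0.088,0,-0.001,0,0,0,0.09,0,-0.001,0,0,0,0.09,0,-0.001,0,0,0]

```text
time_s: 6.42
eef_pos: [0.5086, -0.0681, 0.0195]
tool_rot: [[-0.086, 0.002, 0.996], [-0.996, -0.0, -0.086], [0.0, -1.0, 0.002]]
ft_force: [-0.1, -0.5, -0.3]
grip_width: 0.0296
```

```bash
python3 - <<'E'
from bench import env
from h import *
import cv2,pickle
s=env.read_state(); print(torack(s["eef_pos"]),inc(s,w(RP,[[-.0433,.0555,.018]])[0],RP[2]),s["ft_force"],s["grip_width"])
c=env.calibration("wrist")
im=env.snapshot("wrist");pickle.dump((s,c),open("f.pkl","wb"))
cv2.imwrite("pics/f_wrist.png",cv2.resize(im[:,:,::-1],(800,600),interpolation=cv2.INTER_CUBIC))
im=env.snapshot("scene")
cv2.imwrite("pics/f_scene.png",cv2.resize(im[125:235,215:300,::-1],None,fx=5,fy=5,interpolation=cv2.INTER_CUBIC))
E
```

```text
[-0.04319392  0.06558812  0.01953591] (array([ 0.0101,  0.0015, -0.0001]), array([-0.0016, -0.0004,  0.    ])) [-0.13622832 -0.480941   -0.30096953] 0.029636624191384707
```

View pics/f_wrist.png

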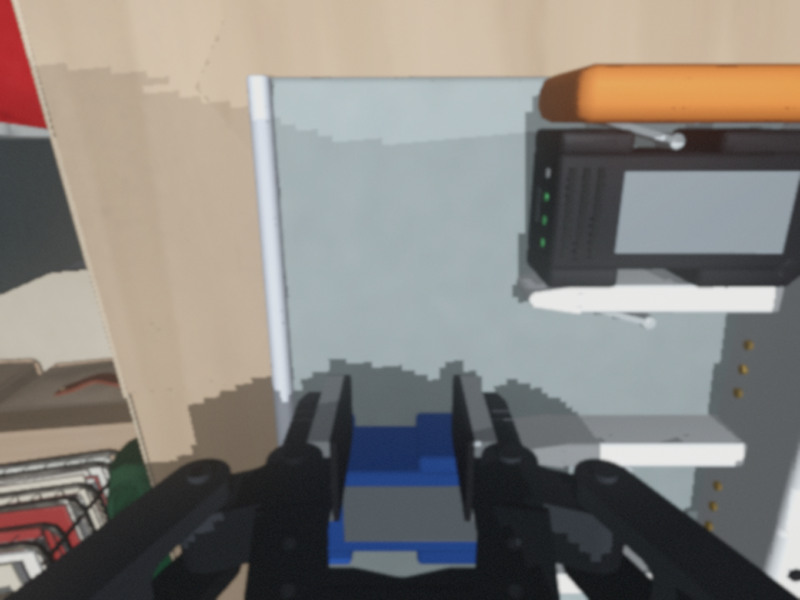

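View pics/f_scene.png

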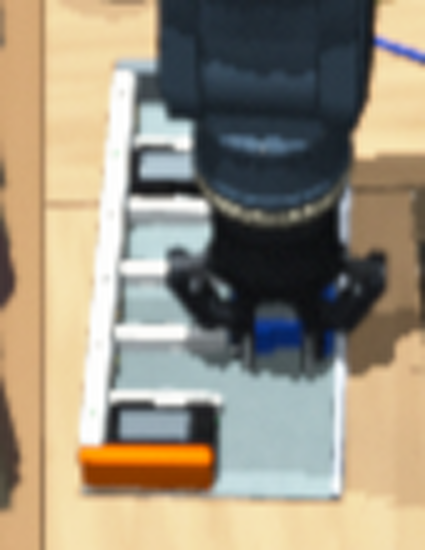

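```bash
python3 - <<'E'
from h import *
import pickle,cv2
s,c=pickle.load(open("f.pkl","rb")); k=.7
for q,z in [((435,415),.006),((435,458),.032),((435,472),.032),((345,565),.032),((450,565),.032),((400,552),.032),((530,298),.024),((595,123),.044)]:
    print(q,torack(ray(c,np.array(q)*k,z)).round(4))
im=cv2.imread("pics/f_wrist.png"); cv2.imwrite("pics/f2.png",cv2.resize(im[370:600,300:520],None,fx=2.5,fy=2.5))
E
```

```text
(435, 415) [-0.0313  0.0527  0.006 ]
(435, 458) [-0.033   0.0543  0.032 ]
(435, 472) [-0.0329  0.0496  0.032 ]
(345, 565) [-0.0601  0.0157  0.032 ]
(450, 565) [-0.0276  0.0156  0.032 ]
(400, 552) [-0.0431  0.0207  0.032 ]
(530, 298) [-0.0073  0.0998  0.024 ]
(595, 123) [-0.0015  0.1455  0.044 ]
```

View pics/f2.png

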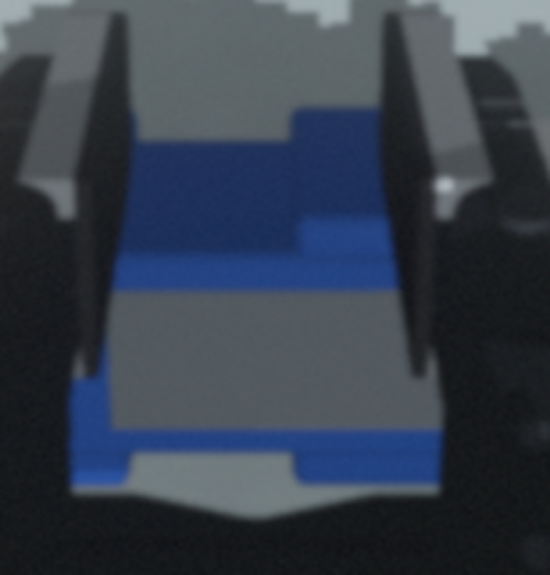

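>>> carry_out:
  increments: [0.003,0.001,0,0,0,0,0.006,0.001,0,0,0,0,0.0085,0.001,0,0,0,0,0.0102,0.001,0,0,0,0,0.0102,0.001,0,0,0,0,0.0102,0.001,0,0,0,0]

```text
time_s: 7.28
eef_pos: [0.5077, -0.0781, 0.0185]
tool_rot: [[-0.086, 0.002, 0.996], [-0.996, -0.0, -0.086], [-0.0, -1.0, 0.002]]
ft_force: [-0.6, 0.0, 0.4]
grip_width: 0.0297
```

```bash
python3 - <<'E'
from bench import env
from h import *
s=env.read_state(); print(torack(s["eef_pos"]),s["ft_force"])
for q in ([-.0433,.085,.02],[-.0433,.085,.085],[-.112,.025,.085]):
    print(inc(s,w(RP,[q])[0],RP[2]))
E
```

```text
[-0.04321754  0.05556795  0.01852858] [-0.57690921  0.03171727  0.36902835]
(array([-0.0294, -0.0015, -0.0001]), array([-0.0015, -0.0002, -0.    ]))
(array([-0.0294, -0.0665,  0.    ]), array([-0.0015, -0.0002, -0.    ]))
(array([ 0.0306, -0.0666, -0.0687]), array([-0.0015, -0.0002, -0.    ]))
```

>>> carry_out:
  increments: [-0.015,0,0,0,0,0,-0.029,-0.002,0,0,0,0,-0.029,-0.025,0,0,0,0,-0.029,-0.066,0,0,0,0,-0.01,-0.067,-0.025,0,0,0,0.01,-0.067,-0.05,0,0,0,0.03,-0.067,-0.082,0,0,0,0.0305,-0.067,-0.082,0,0,0,0.0305,-0.067,-0.082,0,0,0]

```text
time_s: 8.4
eef_pos: [0.4239, -0.1009, 0.0858]
tool_rot: [[-0.086, 0.003, 0.996], [-0.996, -0.0, -0.086], [-0.0, -1.0, 0.003]]
ft_force: [-0.7, -1.0, -0.6]
grip_width: 0.03
```

>>> carry_out:
  increments: [0,0,0,0,0,0,0,0,0,0,0,0,0,0,0,0,0,0,0,0,0,0,0,0]
  fingers: 0

```text
time_s: 8.9
eef_pos: [0.424, -0.1009, 0.0857]
tool_rot: [[-0.086, 0.002, 0.996], [-0.996, -0.0, -0.086], [-0.0, -1.0, 0.002]]
ft_force: [-0.0, -0.4, -0.2]
grip_width: 0.0001
```

```bash
python3 - <<'E'
from bench import env
from h import *
import cv2,pickle
s=env.read_state(); print(torack(s["eef_pos"]),s["ft_force"],s["grip_width"])
c=env.calibration("wrist")
im=env.snapshot("wrist");pickle.dump((s,c),open("g.pkl","wb"))
cv2.imwrite("pics/g_wrist.png",cv2.resize(im[:,:,::-1],(800,600),interpolation=cv2.INTER_CUBIC))
for q in ([-.125,.025,.017],[-.09,.025,.017]):
    print(inc(s,w(RP,[q])[0],RP[2]))
E
```

```text
[-0.12469787  0.02572523  0.08566206] [-0.04976834 -0.44480331 -0.23214753] 0.0001276786667032301
(array([ 0.0007,  0.0687, -0.0005]), array([-0.0023,  0.0002, -0.0001]))
(array([0.0007, 0.0687, 0.0345]), array([-0.0023,  0.0002, -0.0001]))
```

View pics/g_wrist.png

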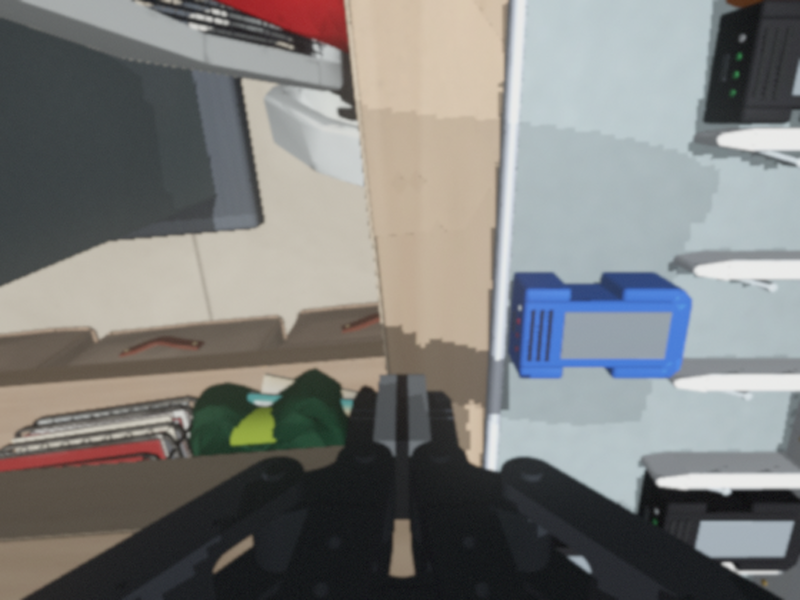

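```bash
python3 - <<'E'
from h import *
import pickle,cv2
s,c=pickle.load(open("g.pkl","rb")); k=.7
for q,z in [((700,268),.024),((690,381),.024),((790,269),.024),((790,381),.024),((720,138),.024),((660,482),.024),((540,286),.032),((650,286),.032),((540,376),.032),((650,376),.032),((515,330),.032),((688,330),.032)]:
    print(q,torack(ray(c,np.array(q)*k,z)).round(4))
im=cv2.imread("pics/g_wrist.png"); cv2.imwrite("pics/g2.png",cv2.resize(im[240:400,480:800],None,fx=2.5,fy=2.5))
E
```

```text
(700, 268) [-0.0051  0.0502  0.024 ]
(690, 381) [-0.0007  0.0003  0.024 ]
(790, 269) [0.0308 0.0497 0.024 ]
(790, 381) [0.042  0.0002 0.024 ]
(720, 138) [-0.0064  0.0998  0.024 ]
(660, 482) [-0.0058 -0.051   0.024 ]
(540, 286) [-0.0704  0.0453  0.032 ]
(650, 286) [-0.0279  0.0452  0.032 ]
(540, 376) [-0.0673  0.0068  0.032 ]
(650, 376) [-0.0223  0.0067  0.032 ]
(515, 330) [-0.0788  0.0271  0.032 ]
(688, 330) [-0.0101  0.0269  0.032 ]
```

View pics/g2.png

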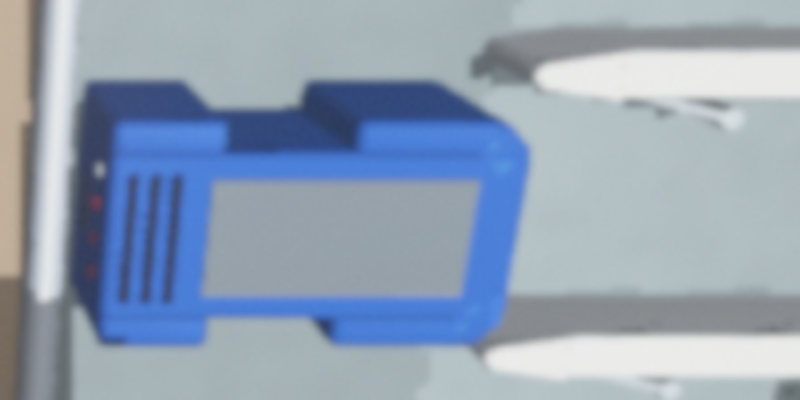

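>>> carry_out:
  increments: [0.001,0.03,0,-0.002,0,0,0.001,0.055,0,-0.002,0,0,0.001,0.069,0,-0.002,0,0,0.001,0.069,0.015,-0.002,0,0,0.001,0.069,0.03,-0.002,0,0,0.001,0.069,0.036,-0.002,0,0,0.001,0.069,0.042,-0.002,0,0,0.001,0.069,0.047,-0.002,0,0,0.001,0.069,0.052,-0.002,0,0,0.001,0.069,0.057,-0.002,0,0,0.001,0.069,0.062,-0.002,0,0,0.001,0.069,0.062,-0.002,0,0]

```text
time_s: 10.45
eef_pos: [0.4862, -0.1073, 0.0169]
tool_rot: [[-0.086, 0.001, 0.996], [-0.996, -0.0, -0.086], [-0.0, -1.0, 0.001]]
ft_force: [0.7, 0.4, -0.1]
grip_width: 0.0002
```

```bash
python3 - <<'E'
from bench import env
from h import *
import cv2,pickle
s=env.read_state(); print(torack(s["eef_pos"]),s["ft_force"],s["grip_width"])
c=env.calibration("wrist")
im=env.snapshot("wrist");pickle.dump((s,c),open("i.pkl","wb"))
cv2.imwrite("pics/i_wrist.png",cv2.resize(im[:,:,::-1],(800,600),interpolation=cv2.INTER_CUBIC))
print(inc(s,w(RP,[[-.012,.025,.017]])[0],RP[2]))
E
```

```text
[-0.06210154  0.02468234  0.01685822] [ 0.72415471  0.35784816 -0.11732442] 0.00021460224033547146
(array([-0.0003, -0.0001,  0.0501]), array([-0.0007,  0.0002, -0.    ]))
```

View pics/i_wrist.png

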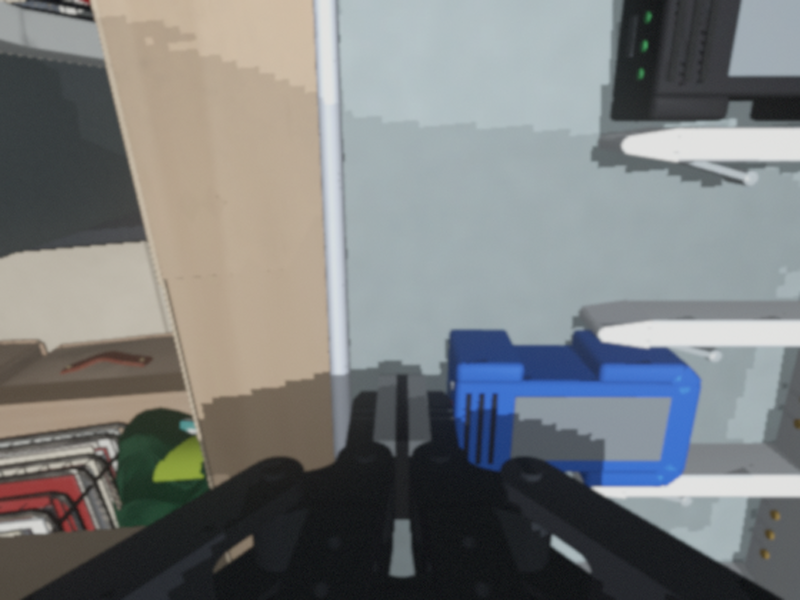

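>>> carry_out:
  increments: [0,0,0.005,0,0,0,0,0,0.01,0,0,0,0,0,0.015,0,0,0,0,0,0.02,0,0,0,0,0,0.025,0,0,0,0,0,0.03,0,0,0,0,0,0.034,0,0,0,0,0,0.037,0,0,0,0,0,0.037,0,0,0]

```text
time_s: 11.62
eef_pos: [0.5231, -0.1104, 0.0169]
tool_rot: [[-0.086, 0.001, 0.996], [-0.996, 0.0, -0.086], [-0.0, -1.0, 0.001]]
ft_force: [-0.3, -0.5, 0.4]
grip_width: -0.0001
```

```bash
python3 - <<'E'
from bench import env
from h import *
import cv2,pickle
s=env.read_state(); print(torack(s["eef_pos"]),s["ft_force"],s["grip_width"])
c=env.calibration("wrist")
im=env.snapshot("wrist");pickle.dump((s,c),open("j.pkl","wb"))
cv2.imwrite("pics/j_wrist.png",cv2.resize(im[:,:,::-1],(800,600),interpolation=cv2.INTER_CUBIC))
E
```

```text
[-0.02508678  0.02472188  0.01686829] [-0.34411583 -0.51453231  0.36094592] -0.00014191751582192354
```

View pics/j_wrist.png

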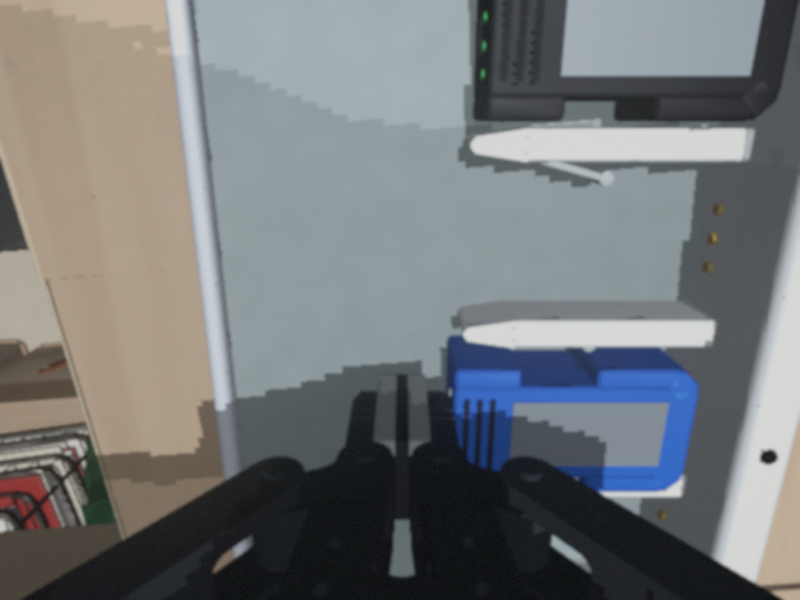

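>>> carry_out:
  increments: [0,0,0.002,0,0,0,0,0,0.004,0,0,0,0,0,0.005,0,0,0,0,0,0.006,0,0,0,0,0,0.006,0,0,0]

```text
time_s: 12.3
eef_pos: [0.529, -0.1109, 0.0168]
tool_rot: [[-0.086, 0.001, 0.996], [-0.996, 0.0, -0.086], [-0.0, -1.0, 0.001]]
ft_force: [0.4, 0.3, 0.5]
grip_width: 0.0002
```

```bash
python3 - <<'E'
from bench import env
from h import *
s=env.read_state(); print(torack(s["eef_pos"]),s["ft_force"])
E
```

```text
[-0.0191775   0.02473734  0.01684016] [0.43027609 0.28079797 0.4698212 ]
```

>>> carry_out:
  increments: [0,0,0.001,0,0,0,0,0,0.002,0,0,0,0,0,0.002,0,0,0]

```text
time_s: 12.68
eef_pos: [0.5293, -0.1109, 0.0164]
tool_rot: [[-0.086, -0.002, 0.996], [-0.996, 0.0, -0.086], [-0.0, -1.0, -0.002]]
ft_force: [-10.8, 0.1, 5.0]
grip_width: 0.0
```

```bash
python3 - <<'E'
from bench import env
from h import *
import cv2,pickle
s=env.read_state(); print(torack(s["eef_pos"]),s["ft_force"],s["grip_width"])
c=env.calibration("wrist")
im=env.snapshot("wrist");pickle.dump((s,c),open("k.pkl","wb"))
cv2.imwrite("pics/k_wrist.png",cv2.resize(im[:,:,::-1],(800,600),interpolation=cv2.INTER_CUBIC))
E
```

```text
[-0.01888394  0.02481014  0.01637779] [-10.79023801   0.08763865   4.97112359] 2.8564966929811792e-05
```

View pics/k_wrist.png

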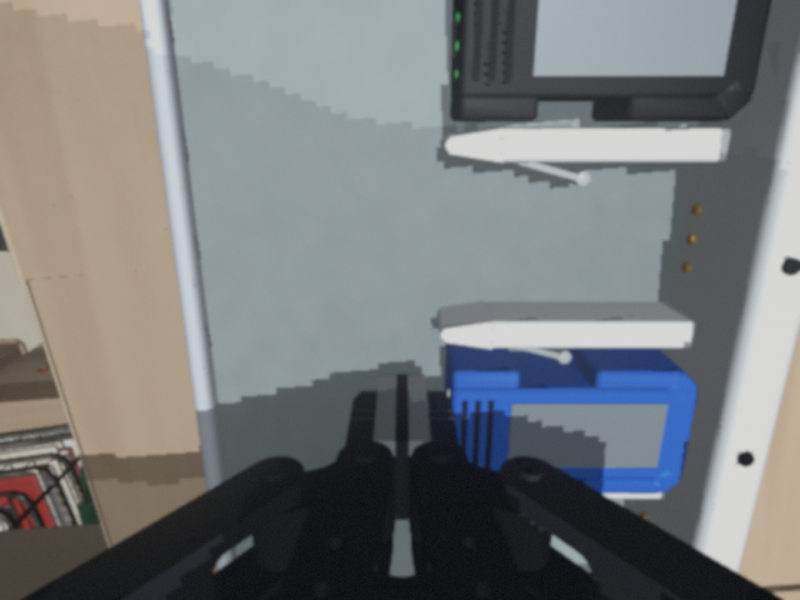

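The force rose to 11 N against the stop, and the leaf at (555,352) now sits in the pack's notch. I'll back off.

>>> carry_out:
  increments: [0,0,-0.008,0,0,0,0,0,-0.03,0,0,0,0,-0.01,-0.06,0,0,0,0,-0.04,-0.09,0,0,0,0,-0.09,-0.105,0,0,0,0,-0.14,-0.105,0,0,0,0,-0.14,-0.105,0,0,0,0,-0.14,-0.105,0,0,0]

```text
time_s: 13.72
eef_pos: [0.4248, -0.1019, 0.1563]
tool_rot: [[-0.086, -0.002, 0.996], [-0.996, 0.0, -0.086], [-0.0, -1.0, -0.002]]
ft_force: [-0.6, 0.6, -1.1]
grip_width: 0.0004
```

```bash
python3 - <<'E'
from bench import env
from h import *
import cv2,pickle
s=env.read_state(); print(torack(s["eef_pos"]),s["ft_force"])
c=env.calibration("wrist")
im=env.snapshot("wrist");pickle.dump((s,c),open("l.pkl","wb"))
cv2.imwrite("pics/l_wrist.png",cv2.resize(im[:,:,::-1],(800,600),interpolation=cv2.INTER_CUBIC))
im=env.snapshot("scene")
cv2.imwrite("pics/l_scene.png",cv2.resize(im[125:235,215:300,::-1],None,fx=5,fy=5,interpolation=cv2.INTER_CUBIC))
E
```

```text
[-0.12375836  0.02477438  0.1563002 ] [-0.57570122  0.60218229 -1.06615126]
```

View pics/l_wrist.png

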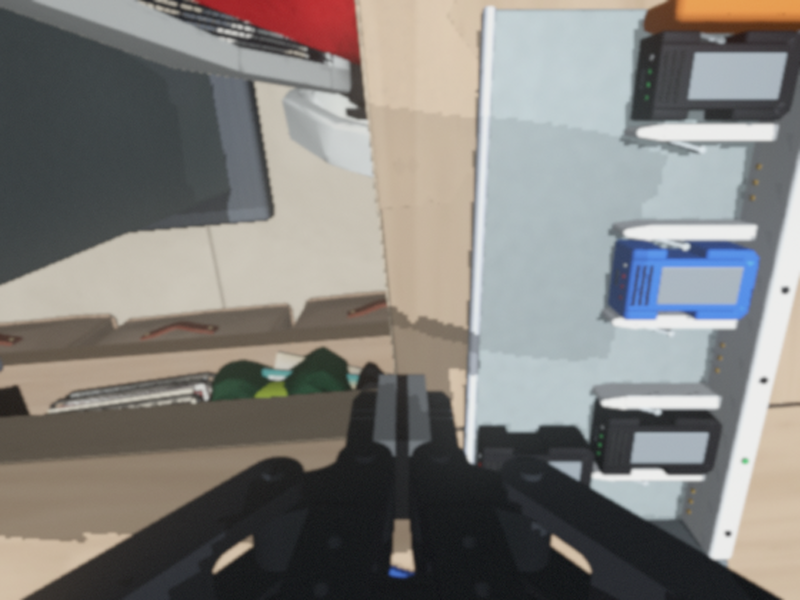

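View pics/l_scene.png

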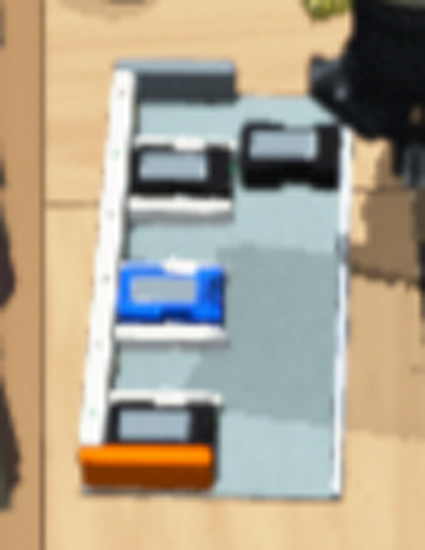

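```bash
python3 - <<'E'
from h import *
import pickle
s,c=pickle.load(open("l.pkl","rb")); k=.7
for n,l in (("blue",[(626,290),(757,284),(690,249),(690,319)]),("b",[(601,445),(720,440),(660,413),(660,474)]),("a",[(651,85),(798,75)])):
    print(n,[torack(ray(c,np.array(q)*k,.032)).round(4)[:2].tolist() for q in l])
from bench import env
env.job_done()
E
```

```text
blue [[-0.0055, 0.0203], [0.0625, 0.0236], [0.0244, 0.0423], [0.0308, 0.004]]
b [[-0.0077, -0.0741], [0.0607, -0.0707], [0.0234, -0.053], [0.0295, -0.094]]
a [[-0.0069, 0.1206], [0.0605, 0.1248]]
the job is handed in; nothing more can be done
```

The blue pack is home in the third gap from the orange end, and I handed the job in at about 14 s on the clock. No verdict was reported back.

- **Slide:** The orange panel is at the left end, so the third gap is at rack y = +25 mm. I slid the pack along the ledge from about y = +99 mm to +25 mm. For this I used both fingertips, opened 30 mm to bridge the notch, rather than one.
- **Push:** With the fingers shut, I pushed from the front until the force rose to about 11 N against the stop. The leaf could be seen in the pack's notch. I then backed the arm off.
- **Last checks (wrist picture):**
  - **Position:** The pack spans x from -5.5 to +62.5 mm, so its centre is at about +28 mm, which is fully home. In y its centre is about +23 mm, within the 6 mm tolerance.
  - **Against the black packs:** Its depth matches the two seated black packs to about 2 mm.
  - **Arm:** The gripper is clear of everything.
- **Not measured again:** I did not re-measure the black packs or the other desk items. The black packs looked unmoved in the last pictures. The last scene picture was cropped to the rack, so the keyboard, mouse and most other items were not re-checked. I saw no unexpected contact force after any move.

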